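# Offer up a hinge leaf to an instrument's jamb

### The arm

A 6-joint arm with a two-finger parallel gripper is mounted at the origin on the work surface. World frame = base frame: x ahead of the robot, y to its left, z up, the work surface at z = 0. Lengths are in m, angles in degrees, forces in N, time in s.
With the tool pointing down it reaches from about 0.325 to 0.85 m from the base axis. Payload 15.5 kg.
Tool frame: the origin (TCP) lies midway between the tips of the shut fingers; the grasp point (between the pads) lies 19 mm behind it; y points along the fingers, x is the direction in which the jaws open and shut, and the axes are right-handed (so a half turn about y gives the same grasp; the last joint's range is limited). The gripper opens to 91 mm and grips with 3 to 60 N. Pads are 32 mm wide; open, the fingers measure 118 mm over their backs; the gripper's body (76 mm by 178 mm) begins 60 mm behind the grasp point.
Start: joints at [68.268, 28.281, 77.091, -0, 74.628, -5.472], TCP at [0.175, 0.6, 0.214] pointing down, gripper open.
Joint ranges: [-166.48, 166.48], [-47.26, 123.95], [12.59, 153.08], [-70.14, 250.14], [6.76, 159.57], [-176.63, 176.63]. Speed limits (degrees/s): [108.29, 108.29, 147.25, 172.46, 172.46, 172.46].

### API

Orientations are given as a 3x3 rotation matrix whose columns are the frame's x, y, z axes.
In Python, from bench import ctrl gives the robot as it stands. The module is installed in compiled form; this text tells all that it offers. Calls block until the motion is done:
- ctrl.goto(position, orientation): joint-space move of the TCP to a pose.
- ctrl.move_l(position, vel=0.15, ori=None, contact_N=None): straight line of the TCP; ori=None keeps the orientation; vel is the mean speed in m/s. With contact_N (N) it stops when the force on the tool has changed by that much, and returns True; else False.
- ctrl.movej(angles): joint-space move.
- ctrl.command_gripper(opening): opening from 0.0 (shut) to 1.0 (fully open); the grip force is fixed at half the most; returns when the fingers have stopped.
- ctrl.sleep(seconds).
- ctrl.ik(position, orientation): joint angles nearest the present ones, or None.
- ctrl.read_camera(name): name is "scene" or "top"; returns the picture (480x640x3 uint8, blue, green, red); there is no depth.
- ctrl.camera_params(name): a dict with "fx", "fy", "cx", "cy" (pixels), "pose" (4x4, takes a point from camera to world coordinates). Camera axes: x right, y up, looking along -z (the intrinsics and any distortion apply to the point x, -y, -z); pixel columns grow to the right and rows downward; lengths in m; the calibration is good to about 2 mm. A picture is of the moment at which its call begins. camera_params takes no time and is no camera call.
A pose or a line that the arm cannot do raises ctrl.MotionError and nothing moves.
- ctrl.sign_off(): hands the job in, once; it reports no verdict.
Readings, each from a call of its own:
- ctrl.current_t(): time.
- ctrl.current_q(): joint angles.
- ctrl.current_dq(): joint speeds.
- ctrl.current_effort(): joint torques, N m.
- ctrl.current_tool_pos(): TCP position.
- ctrl.current_eef_rot(): TCP orientation.
- ctrl.current_contact_force(): force on the tool from outside, world axes, zero at the start.
- ctrl.current_wrist_torque(): the same for the moment, N m.
- ctrl.current_grip_width(): opening from 0.0 (shut) to 1.0 (fully open).
Only numpy, scipy, OpenCV 4.12 (cv2) and the standard library are available. Lean on these libraries where they do the work, as an engineer would, in place of code of your own. Each camera call takes 0.05 s, during which the arm holds its last target. There are 200 camera calls.

### The job

Pull the parts drawer fully out to its stop and leave it open, take out the hinge leaf that has the single middle knuckle, and bring its knuckle down between the two knuckles of the fixed leaf on the white instrument's jamb so that the holes line up for a hinge pin, with the leaf level, rib up, and its plate pointing out from the instrument's front. The job finishes while holding: keep the leaf in the gripper, steady and lined up, without pressing it hard against the instrument. Leave the other leaf in the drawer, and do not disturb the bottle, the screwdriver, or the tray and its pin.

Things in the scene. Friction and masses are not known exactly. Their poses are not given: they have to be found in the camera images.
- cabinet_drawer0 (a joint): drawer of the low white parts cabinet (240 mm deep, 260 mm wide, top 100 mm high, fixed, grey drawer front facing the robot): 0 = shut, grows as it slides out towards the robot; stop at 0.166 m; light friction, about 1 N, stays where left. Inside 195 (pull direction) x 218 mm, floor 22 mm above the bench, side walls up to 78 mm, front up to 90 mm
- cabinet_drawer0_handle (a point): middle of the drawer's round steel bar handle, moving with it: bar 11 mm thick, 120 mm long, along this point's y axis, level, 62 mm above the bench, its middle 35 mm in front of the drawer front (29 mm free behind the bar). x axis into the cabinet (pull along -x), z up
- leaf: loose brass hinge leaf with ONE middle knuckle, flat on the drawer floor, on either side: plate 50 (x) x 64 (y) x 6 mm; origin at its underside's centre, z up. Blue upright rib to grip, 10 mm thick (x), 44 mm long (y), centred, top 56 mm above the underside. Knuckle on the +x edge (roughly into the cabinet): tube 20 mm outside, 12 mm hole, 26 mm long in y. About 0.25 kg
- leaf_bore (a point): centre of the loose leaf's knuckle hole, on its axis, at (39, 0, 10) mm in the leaf's frame; its axes are those of the leaf, y along the hole
- spare_leaf: the other loose brass leaf in the drawer, same plate and rib, but with TWO knuckles at the ends of its +x edge and a gap in the middle: leave it. Origin at the centre of its underside
- module: white instrument module on the bench, 360 (x) x 345 (y) x 140 mm high, fixed; origin at the centre of its underside, front faces -x. Dark jamb block and fixed brass hinge leaf at its top front edge, 50 mm to the +y side of its middle
- jamb_axis (a point): middle of the fixed hinge axis, 155 mm above the bench, 11 mm in front of the module's front face; y along the axis, x into the module, z up. Two fixed knuckles (20 mm outside, 12 mm hole) run from 16 to 46 mm either side: the 32 mm gap is open above and in front. Fixed plate and module top end 15 mm below the axis. Home of the loose leaf: leaf_bore here, axes the same
- bottle: amber bottle with a blue cap, 56 mm diameter, 95 mm high, standing on top of the module behind the hinge; origin at the centre of its underside; do not disturb
- screwdriver: red-handled screwdriver lying on the bench, about 200 mm long; do not disturb
- tray: grey tray 80 x 130 x 20 mm high on the bench; origin at the centre of its underside; do not disturb
- pin: steel hinge pin, 8 mm thick, 94 mm long, lying in the tray; do not disturb

How it is judged:
By the outcome, as a careful person would: the job done as asked, in the order asked, and still so for the second after the job is handed in, while the arm keeps its last pose, push and grip.
It also fails if it takes over 56 s, if anything falls off the work surface, if the arm or the gripper's body presses on something with over 40 N, if the wrist force passes 120 N, or if a joint passes its speed limit or range.

## Working session

There is one attempt and no reset: what is moved stays moved. The work goes in short steps, each a Python script; the robot and the scene stay as the last script left them, time stands still between calls to the robot, and variables do not carry over. Pictures are saved under pics/ and viewed, about 8 in all and at most 12, crops included, and the job is handed in when it is done.

```bash
mkdir -p pics; python3 - <<'E'
from bench import ctrl
import cv2, numpy as np
np.set_printoptions(precision=4,suppress=True)
for n in("scene","top"):
    cv2.imwrite(f"pics/{n}0.png",ctrl.read_camera(n)); p=ctrl.camera_params(n); print(n,p)
print(ctrl.current_tool_pos(),ctrl.current_eef_rot(),ctrl.current_t())
E
```

```text
scene {'fx': 486.06988169836325, 'fy': 486.06988169836325, 'cx': 321.85545242709327, 'cy': 235.8559286891794, 'pose': array([[-0.7917, -0.4441,  0.4196,  0.9992],
       [ 0.6109, -0.5838,  0.5347,  0.5236],
       [ 0.0075,  0.6797,  0.7335,  0.8526],
       [ 0.    ,  0.    ,  0.    ,  1.    ]])}
top {'fx': 522.1215431057137, 'fy': 522.1215431057137, 'cx': 315.06449957807786, 'cy': 237.46588472705545, 'pose': array([[-0.0287,  0.9966, -0.0769,  0.4693],
       [-0.9994, -0.027 ,  0.0238,  0.0024],
       [ 0.0216,  0.0775,  0.9968,  1.1145],
       [ 0.    ,  0.    ,  0.    ,  1.    ]])}
[0.1749 0.5997 0.2134] [[ 0.28   -0.0004 -0.96  ]
 [ 0.96   -0.001   0.28  ]
 [-0.0011 -1.      0.0001]] 0.1
```

View pics/scene0.png

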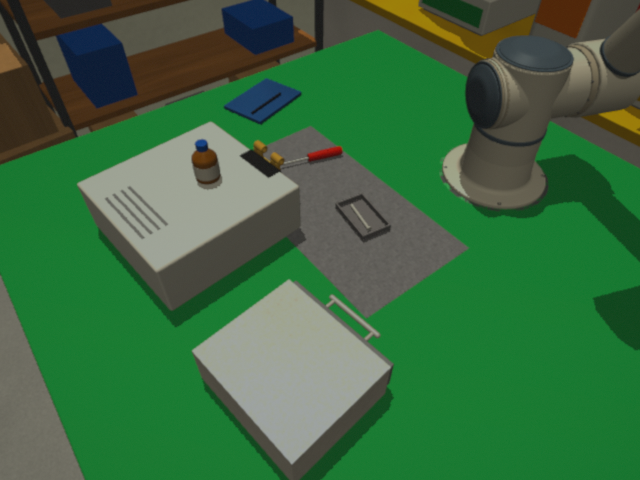

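View pics/top0.png

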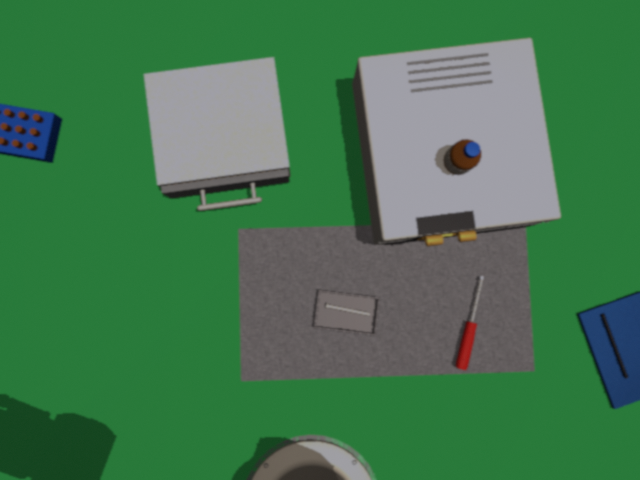

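```bash
cat > h.py <<'E'
from bench import ctrl
import cv2, numpy as np
np.set_printoptions(precision=4,suppress=True)
def ray(n,uv):
    p=ctrl.camera_params(n); T=np.array(p["pose"])
    d=T[:3,:3]@np.array([(uv[0]-p["cx"])/p["fx"],-(uv[1]-p["cy"])/p["fy"],-1])
    return T[:3,3],d/np.linalg.norm(d)
def plane(n,uv,z):
    o,d=ray(n,uv); return o+d*(z-o[2])/d[2]
def tri(a,b):
    (o,d),(p,e)=ray("top",a),ray("scene",b)
    s,t=np.linalg.lstsq(np.c_[d,-e],p-o,rcond=None)[0]
    A,B=o+s*d,p+t*e; return (A+B)/2,np.linalg.norm(A-B)
def proj(n,X):
    p=ctrl.camera_params(n);T=np.array(p["pose"]);c=T[:3,:3].T@(np.array(X)-T[:3,3])
    return np.array([p["cx"]-p["fx"]*c[0]/c[2],p["cy"]+p["fy"]*c[1]/c[2]])
def brass(im,lo=(8,120,60),hi=(28,255,255)):
    return cv2.inRange(cv2.cvtColor(im,cv2.COLOR_BGR2HSV),lo,hi)
def blobs(m,amin=30):
    n,l,s,c=cv2.connectedComponentsWithStats(m)
    return [(s[i],c[i]) for i in range(1,n) if s[i,4]>=amin]
def R(yaw,jaw=0):
    """tool down (tool y = -z), jaws (tool x) at heading yaw degrees"""
    a=np.radians(yaw); x=np.array([np.cos(a),np.sin(a),0]); y=np.array([0,0,-1.])
    return np.c_[x,y,np.cross(x,y)]
E
python3 - <<'E'
from h import *
im=cv2.imread("pics/top0.png"); sc=cv2.imread("pics/scene0.png")
w=cv2.inRange(cv2.cvtColor(im,cv2.COLOR_BGR2HSV),(0,0,120),(180,60,255))
for c in cv2.findContours(w,0,2)[0]:
    if cv2.contourArea(c)>5000:
        b=cv2.boxPoints(cv2.minAreaRect(c)); q=cv2.approxPolyDP(c,8,True)[:,0]
        z=.14 if b[:,0].mean()>330 else .1
        P=np.array([plane("top",u,z)[:2] for u in q.astype(float)]); print("poly",z,q.tolist(),P,"sides",np.linalg.norm(P-np.roll(P,-1,0),axis=1), "ang",[round(float(np.degrees(np.arctan2(*(d[::-1])))),2) for d in np.roll(P,-1,0)-P])
for n,i in(("top",im),("scene",sc)):
    for s,c in blobs(brass(i)): print(n,s,c)
cv2.imwrite("pics/c1.png",np.vstack([cv2.resize(im[150:270,340:540],(800,480),interpolation=2)[80:], cv2.resize(im[160:220,150:300],(500,200),interpolation=2)if 0 else np.hstack([cv2.resize(im[165:220,180:280],(360,198),interpolation=2),cv2.resize(sc[130:175,240:340],(440,198),interpolation=2)])]))
E
```

```text
poly 0.1 [[272, 57], [144, 74], [157, 184], [288, 166]] [[0.9117 0.0539]
 [0.8818 0.3081]
 [0.6606 0.2837]
 [0.69   0.0274]] sides [0.256  0.2226 0.258  0.2232] ang [96.7, -173.7, -83.44, 6.82]
poly 0.14 [[530, 38], [359, 58], [384, 239], [414, 236], [416, 217], [472, 210], [477, 228], [560, 216]] [[ 0.9227 -0.4507]
 [ 0.889  -0.1155]
 [ 0.5381 -0.1502]
 [ 0.5422 -0.207 ]
 [ 0.578  -0.2123]
 [ 0.5886 -0.3193]
 [ 0.5541 -0.3271]
 [ 0.5727 -0.4868]] sides [0.3368 0.3526 0.0569 0.0362 0.1075 0.0353 0.1609 0.3518] ang [95.73, -174.36, -85.85, -8.5, -84.38, -167.37, -83.35, 5.9]
top [452 141  28  28 391] [462.9591 156.3146]
top [422 230  54  16 384] [449.4818 237.1016]
scene [ 1  0 10 12 36] [5.7222 4.0833]
scene [  20    0  141   33 1604] [70.0362 12.8791]
scene [ 350    0  242   64 5459] [477.5318  24.3034]
scene [  54   27  262   98 7065] [173.2585  69.802 ]
scene [  0  35  27  39 567] [ 8.9206 57.7778]
scene [234  61  45  18 235] [255.7447  69.3532]
scene [40 83 12 19 59] [44.8136 90.3898]
scene [ 582  105   58   42 1236] [619.6246 122.682 ]
scene [  0 107  72  55 710] [ 38.0451 138.8268]
scene [ 90 110  46  21 281] [112.2384 120.2633]
scene [254 141  30  28 287] [268.3554 154.2125]
scene [192 149  24  18 301] [203.2724 157.6578]
```

View pics/c1.png

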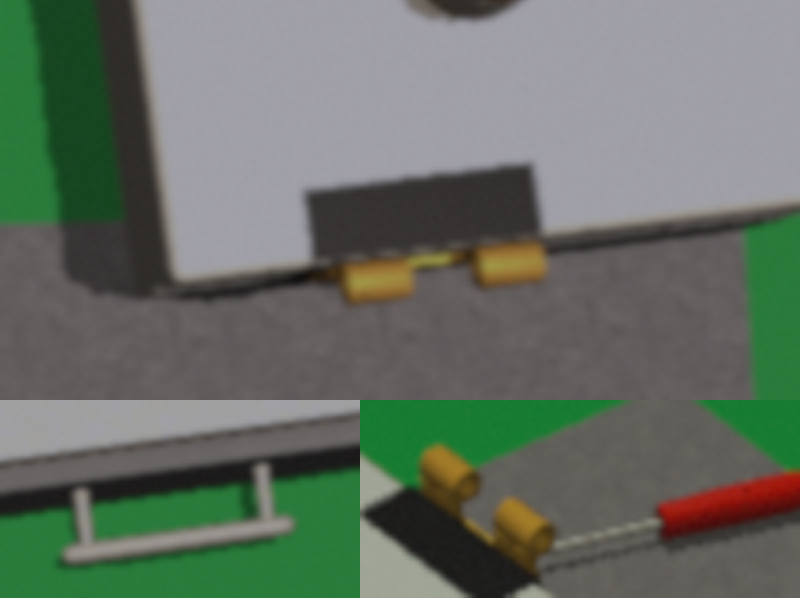

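```bash
python3 - <<'E'
from h import *
a=plane("top",(434.6,240.2),.155);b=plane("top",(467.5,236.1),.155);d=a-b
print("jamb",a,b,(a+b)/2,np.linalg.norm(d),"exp .062",np.degrees(np.arctan2(-d[0],d[1])))
# scene crop: scale 4.4 from (240,130)
ks=[(240+449/4.4,130+(475-400)/4.4),(240+524/4.4-0,130+(527-400)/4.4)]
ks=[(240+(449-360)/4.4,130+75/4.4),(240+(524-360)/4.4,130+127/4.4)]
print(ks,tri((467.5,236.1),ks[0]),tri((434.6,240.2),ks[1]))
a=plane("top",(197.4,208.2),.062);b=plane("top",(261.7,199.3),.062);d=a-b
print("handle",a,b,(a+b)/2,np.linalg.norm(d),"exp .12",np.degrees(np.arctan2(-d[0],d[1])))
print(tri((229.5,203.7),(354.5,315)))
C=np.array([.7306,-.3008]);t=np.radians(5.95);Rm=np.array([[np.cos(t),-np.sin(t)],[np.sin(t),np.cos(t)]]);print("jamb from corners",C+Rm@[-.191,.05])
h=(a+b)[:2]/2
C=np.array([.786,.1683]);t=np.radians(6.6);Rm=np.array([[np.cos(t),-np.sin(t)],[np.sin(t),np.cos(t)]]);print("handle in cab",Rm.T@(h-C))
print(C+Rm@[-.11,0])
for y in (6.6,-173.4): print(ctrl.ik(np.array([h[0],h[1],.05]),R(y)))
for y in (5.95,-174): print(ctrl.ik(np.array([.50,-.275,.19]),R(y)))
E
```

```text
jamb [ 0.5323 -0.2417  0.155 ] [ 0.5382 -0.3034  0.155 ] [ 0.5352 -0.2726  0.155 ] 0.06199350614923533 exp .062 5.511175513463561
[(260.22727272727275, 147.04545454545453), (277.27272727272725, 158.86363636363637)] (array([ 0.5382, -0.3048,  0.1497]), np.float64(0.0009030426920791088)) (array([ 0.532 , -0.2423,  0.1508]), np.float64(0.001324546476796908))
handle [0.6162 0.2134 0.062 ] [0.6311 0.0833 0.062 ] [0.6237 0.1483 0.062 ] 0.13089032158922936 exp .12 6.5101280015824114
(array([0.6236, 0.1491, 0.0608]), np.float64(0.0009769608276393804))
jamb from corners [ 0.5354 -0.2709]
handle in cab [-0.1636 -0.0012]
[0.6767 0.1557]
[ 8.0444 39.9979 83.6476 -0.     56.3545  1.4444]
None
[-34.806   25.3285  86.6815  -0.      67.9901 -40.756 ]
[-34.806   25.3285  86.6815  -0.      67.9901 139.194 ]
```

```bash
python3 - <<'E'
from h import *
yaw=6.55; t=np.radians(yaw); ex=np.array([np.cos(t),np.sin(t),0]); h=np.array([.6237,.1485,.045]); Rh=R(yaw)
ctrl.command_gripper(.36)
ctrl.goto(h+[0,0,.12],Rh)
print(ctrl.move_l(h,vel=.15,contact_N=15))
print(ctrl.current_tool_pos(),ctrl.current_contact_force())
ctrl.command_gripper(0); print("w",ctrl.current_grip_width()*91,ctrl.current_contact_force())
ctrl.move_l(h-ex*.155,vel=.12); print(ctrl.current_contact_force())
print("stop",ctrl.move_l(h-ex*.176,vel=.03,contact_N=12), ctrl.current_contact_force())
p=ctrl.current_tool_pos(); print(p,(h-p)@ex)
ctrl.command_gripper(.36); print(ctrl.current_contact_force())
p=ctrl.current_tool_pos()
ctrl.move_l(p+[0,0,.13],vel=.25)
ctrl.command_gripper(.4)
ctrl.goto(np.array([.42,-.2,.30]),R(5.8))
cv2.imwrite("pics/top1.png",ctrl.read_camera("top"));cv2.imwrite("pics/scene1.png",ctrl.read_camera("scene"))
t,s=cv2.imread("pics/top1.png"),cv2.imread("pics/scene1.png")
cv2.imwrite("pics/c2.png",np.hstack([cv2.resize(t[130:330,130:330],(400,400),interpolation=2),cv2.resize(s[170:370,290:490],(400,400),interpolation=2)]))
print(ctrl.current_t())
E
```

```text
False
[0.6243 0.1487 0.0459] [-0.419  -0.3909  0.3612]
w 9.9604101964825 [-0.5861  0.1077  6.1823]
[-1.2498  1.2576 11.1809]
stop True [1.3962 0.3446 2.6409]
[0.4608 0.13   0.0455] 0.16395528599889803
[-0.6595 -0.1171 -0.2773]
9.6167
```

View pics/c2.png

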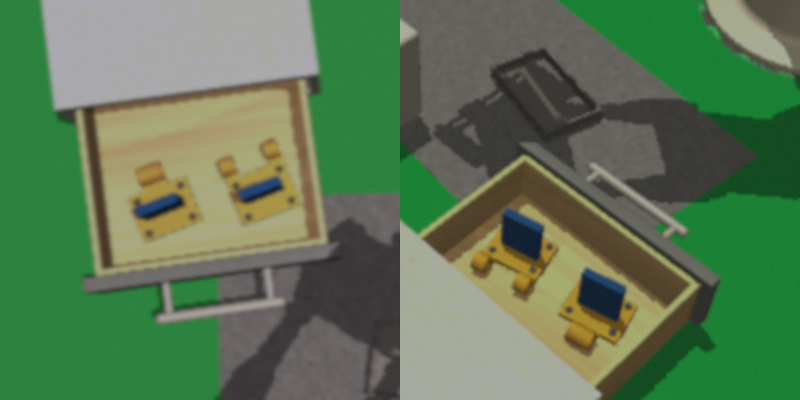

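```bash
python3 - <<'E'
from h import *
a=plane("top",(208,290),.062);b=plane("top",(272.5,281),.062);m=(a+b)/2
t=np.radians(6.55);ex=np.array([np.cos(t),np.sin(t),0])
print("handle now",m,"travel",(np.array([.6237,.1483,.062])-m)@ex)
im=cv2.imread("pics/top1.png");sc=cv2.imread("pics/scene1.png")
hs=cv2.cvtColor(im,cv2.COLOR_BGR2HSV)
bl=cv2.inRange(hs,(100,120,40),(130,255,255)); bl[:,:170]=0;bl[:,300:]=0;bl[:180]=0;bl[280:]=0
for c in cv2.findContours(bl,0,2)[0]:
    if cv2.contourArea(c)>30:
        r=cv2.minAreaRect(c);bx=cv2.boxPoints(r);P=np.array([plane("top",u,.078) for u in bx])
        l=max([(np.linalg.norm(P[i]-P[i-1]),i) for i in range(4)]);d=P[l[1]]-P[l[1]-1]
        print("rib top?",r,plane("top",r[0],.078),l,np.degrees(np.arctan2(-d[0],d[1])))
# zoom
cv2.imwrite("pics/c3.png",np.hstack([cv2.resize(im[205:265,190:240],(500,600),interpolation=2),cv2.resize(sc[290:350,365:390+5],(300,600),interpolation=2)]))
E
```

```text
handle now [0.4582 0.1296 0.062 ] travel 0.16658977886150475
rib top? ((208.6605987548828, 232.94161987304688), (5.126145839691162, 21.44437599182129), 70.01689910888672) [0.564  0.1885 0.078 ] (np.float64(0.042234810370092433), 1) -161.30380623370763
rib top? ((259.6438293457031, 224.38356018066406), (4.915728569030762, 19.896997451782227), 69.44395446777344) [0.5784 0.0872 0.078 ] (np.float64(0.03949951859049937), 1) -160.77474520373974
```

View pics/c3.png

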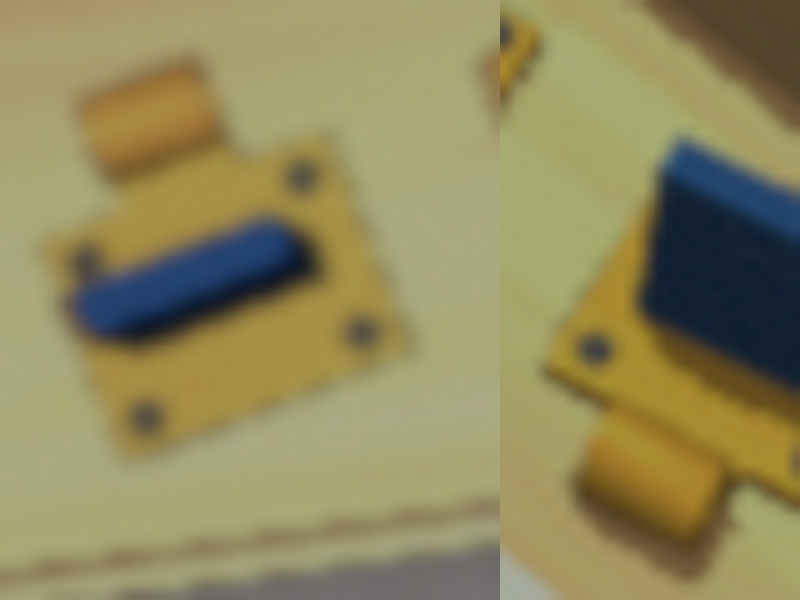

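```bash
python3 - <<'E'
from h import *
f=lambda x,y,z:plane("top",(190+x/10-.45,205+y/10-.45),z)
H=[f(*p,.028) for p in((86,262),(303,178),(361,331),(147,416))]; c=np.mean(H,0)
d=(H[0]-H[1])+(H[3]-H[2]); y1=np.degrees(np.arctan2(-d[0],d[1]))
k=f(150,118,.034); v=k-c; rib=f(185,277,.078)
print("centre",c,"rib",rib,"yaw",y1,"knuckle dir",np.degrees(np.arctan2(v[1],v[0])),np.linalg.norm(v[:2]),"exp .039")
yaw=(y1+18.7)/2; t=np.radians(yaw); ey=np.array([-np.sin(t),np.cos(t),0])
g=(c+rib)/2; g[2]=.038; assert np.linalg.norm((c-rib)[:2])<.005
print("grasp",g,yaw)
Rg=R(yaw)
ctrl.command_gripper(.30)
ctrl.goto(g+[0,0,.11],Rg)
print(ctrl.move_l(g,vel=.12,contact_N=12),ctrl.current_tool_pos())
ctrl.command_gripper(0); p=ctrl.current_tool_pos(); print("w",ctrl.current_grip_width()*91,p,ctrl.current_contact_force())
ctrl.move_l(p+[0,0,.17],vel=.15)
print("w",ctrl.current_grip_width()*91,ctrl.current_contact_force(),ctrl.current_t())
j=np.array([.5353,-.272]);t=np.radians(5.8);ex=np.array([np.cos(t),np.sin(t)])
ctrl.goto(np.r_[j-ex*.039,.145+p[2]-.022+.05],R(5.8))
print(ctrl.current_tool_pos(),ctrl.current_contact_force(),ctrl.current_t())
for n in("top","scene"): cv2.imwrite(f"pics/{n}2.png",ctrl.read_camera(n))
a,s=cv2.imread("pics/top2.png"),cv2.imread("pics/scene2.png")
cv2.imwrite("pics/c4.png",np.hstack([cv2.resize(a[180:280,400:500],(400,400),interpolation=2),cv2.resize(s[90:190,220:320],(400,400),interpolation=2)]))
E
```

```text
centre [0.5657 0.1906 0.028 ] rib [0.5654 0.1897 0.078 ] yaw 20.119055969684364 knuckle dir 20.434897439419423 0.03953048322889033 exp .039
grasp [0.5655 0.1901 0.038 ] 19.409527984842182
False [0.566  0.1902 0.0387]
w 9.77630975443975 [0.5659 0.1902 0.0385] [0.0008 0.0066 6.1339]
w 10.040593175574212 [-0.8095 -0.0795 -3.078 ] 14.3667
[ 0.4969 -0.2751  0.2115] [-0.594  -0.1252 -2.1116] 16.0917
```

View pics/c4.png

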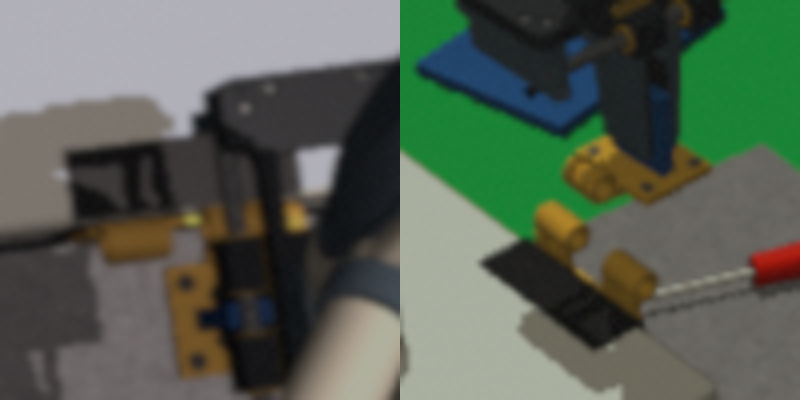

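```bash
python3 - <<'E'
from h import *
f=lambda x,y,z:plane("top",(190+x/10-.45,205+y/10-.45),z)
H=np.array([f(*p,.028) for p in((86,262),(303,178),(361,331),(147,416))]);c=H.mean(0)
Rz=lambda d:np.array([[np.cos(np.radians(d)),-np.sin(np.radians(d))],[np.sin(np.radians(d)),np.cos(np.radians(d))]])
L=(H-c)[:,:2]@Rz(20.1); print("hole in leaf frame",L)
hx,hy=np.abs(L).mean(0)
g=lambda x,y:(400+x/4-.375,180+y/4-.375)
tcp=ctrl.current_tool_pos(); zt=tcp[2]-.0385+.022+.006
A=plane("top",g(186,281),zt)[:2];B=plane("top",g(198,360),zt)[:2]
d=A-B; print("leaf yaw",np.degrees(np.arctan2(d[1],d[0])),np.linalg.norm(d),2*hx)
cc=(A+B)/2-Rz(5.8)@[0,hy]; print("leaf centre (cam)",cc,"minus tcp, leaf frame",Rz(5.8).T@(cc-tcp[:2]), "bore",cc+Rz(5.8)@[.039,0])
s=lambda x,y:np.array((220+(x-400)/4-.375,90+y/4-.375))
print("obs diff",s(590,172)-(s(560,230)+s(630,280))/2)
j=np.array([.5353,-.272,.155]);print("pred",proj("scene",j+[0,0,.05])-proj("scene",j),proj("scene",j),proj("scene",j+[0,0,.05]))
for e in([1,0,0],[0,1,0],[0,0,1]): print(proj("scene",j+np.array(e)*.01)-proj("scene",j))
S=cv2.imread("pics/scene2.png")
cv2.imwrite("pics/c5.png",cv2.resize(S[115:175,245:325],(800,600),interpolation=2))
E
```

```text
hole in leaf frame [[ 0.0173  0.0241]
 [ 0.0172 -0.024 ]
 [-0.0171 -0.0238]
 [-0.0173  0.0237]]
leaf yaw 5.930845139611412 0.03503533259835702 0.03448200531675749
leaf centre (cam) [ 0.4966 -0.2752] minus tcp, leaf frame [-0.0004 -0.0001] bore [ 0.5354 -0.2713]
obs diff [ -1.25 -20.75]
pred [ -1.6176 -17.9073] [268.5621 151.5453] [266.9445 133.6381]
[-3.611   1.6005]
[2.3832 2.1191]
[-0.3151 -3.488 ]
```

View pics/c5.png

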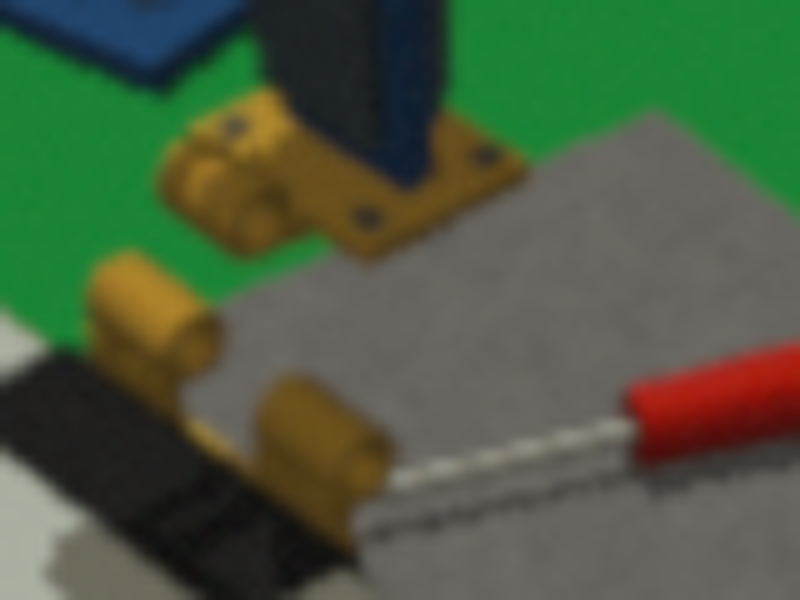

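```bash
python3 - <<'E'
from h import *
t=np.radians(5.8);ex=np.array([np.cos(t),np.sin(t)])
T=np.r_[np.array([.5352,-.272])-ex*.039,.1615]
cmd=T.copy(); up=T+[0,0,.03]
ctrl.move_l(up,vel=.1,ori=R(5.8)); ctrl.sleep(.3)
e=ctrl.current_tool_pos()-up; print("err",e)
f0=ctrl.current_contact_force()
cmd=T-e
print("contact",ctrl.move_l(cmd,vel=.04,contact_N=6)); ctrl.sleep(.4)
p=ctrl.current_tool_pos(); print(p-T,ctrl.current_contact_force()-f0,ctrl.current_eef_rot(),ctrl.current_grip_width()*91,ctrl.current_t())
for n in("top","scene"): cv2.imwrite(f"pics/{n}3.png",ctrl.read_camera(n))
S=cv2.imread("pics/scene3.png");A=cv2.imread("pics/top3.png")
cv2.imwrite("pics/c6.png",np.hstack([cv2.resize(S[130:180,240:300],(480,400),interpolation=2),cv2.resize(A[210:260,420:460],(320,400),interpolation=2)]))
E
```

```text
err [ 0.0002 -0.0001  0.0004]
contact False
[-0.0001  0.0001 -0.0003] [-0.6689 -0.2748  0.0269] [[ 0.9949  0.0002 -0.1011]
 [ 0.1011 -0.0001  0.9949]
 [ 0.0001 -1.     -0.0001]] 9.894262036254808 18.15
```

View pics/c6.png

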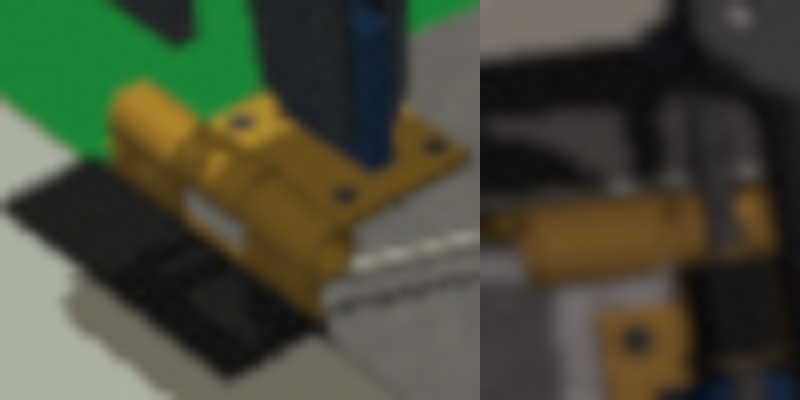

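```bash
python3 - <<'E'
from h import *
p=plane("top",(420+157/8-.44,210+340/8-.44),.151)[:2]
t=np.radians(5.8);Rm=np.array([[np.cos(t),-np.sin(t)],[np.sin(t),np.cos(t)]])
print("bore by camera",p+Rm@[.039-.0172,-.024],"jamb .5352 -.272")
a=cv2.imread("pics/top1.png");b=cv2.imread("pics/top3.png");d=cv2.absdiff(a,b).max(2)
print("handle/front changed px",(d[260:295,170:280]>60).sum(),"spare",(d[195:245,238:285]>60).sum())
print(ctrl.current_dq(),ctrl.current_t()); ctrl.sign_off()
E
```

```text
bore by camera [ 0.5343 -0.272 ] jamb .5352 -.272
handle/front changed px 7 spare 0
[ 0.016   0.0734  0.0631 -0.0108 -0.0341 -0.0346] 18.25
the job is handed in; nothing more can be done
```

I pulled the drawer out to its stop, took the single-knuckle leaf by its rib, and lowered its knuckle between the two fixed knuckles. I handed the job in at 18.25 s with the leaf still held.

**Drawer:** The pull ended on contact at 0.164 m by the arm's own travel. The camera measured 0.1666 m at the handle, against the 0.166 m stop, so the two differ by about 2.6 mm. I took it as fully open. The handle and drawer front looked the same in the last picture.

**Alignment:** The gripper was within 0.3 mm of its target, level, and turned to match the hinge. The camera put the leaf's hole centre within about 1 mm of the hinge axis: y was spot on and x was 0.9 mm short. The height comes from the arm's own position rather than a camera measurement.

**Contact:** There was no contact on the way down. The force on the tool changed by less than 1 N, and the rib was still firmly gripped at 9.9 mm wide.

**Other items:** The spare leaf's image did not change. I planned clear of the bottle, screwdriver, tray and pin, but did not measure them again at the end.

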